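# Feed a square tube to the third index stop for tacking

## Robot

A 7-joint arm with a two-finger parallel gripper is mounted at the origin on the work surface. World frame = base frame: x ahead of the robot, y to its left, z up, the work surface at z = 0. Lengths are in m, angles in rad, forces in N, time in s.
With the tool pointing down it reaches from about 0.4 to 0.85 m from the base axis. Payload 10.4 kg.
Tool frame: the origin (TCP) lies at the very end of the fingers, on their centre line; the grasp point (between the pads) lies 19 mm behind it; y points along the fingers, x is the direction in which the jaws open and shut, and the axes are right-handed (so a half turn about y gives the same grasp; the last joint's range is limited). The gripper opens to 85 mm and grips with 20 to 120 N. Pads are 22 mm wide; open, the fingers measure 114 mm over their backs; the gripper's body (76 mm by 85 mm) begins 54 mm behind the grasp point. The pads swing forward as they close: fully open they stand 13 mm farther back than shut.
Start: joints at [-0.023, 0.332, -0.065, 1.46, 0.022, 1.35, -0.088], TCP at [0.625, 0, 0.231] pointing down, gripper open.
Joint ranges: [-2.6, 2.6], [-0.5, 2.12], [-1.47, 1.34], [0.16, 2.42], [-1.27, 4.41], [0.06, 2.06], [-2.6, 2.6]. Speed limits (rad/s): [2.22, 2.22, 2.79, 2.79, 3.14, 3.14, 3.14].

## Interface

Orientations are given as a 3x3 rotation matrix whose columns are the frame's x, y, z axes.
In Python, from workcell import readout, vision, arm gives the robot as it stands.
- The arm moves only by the shell command python3 -m inch 'ROWS'. ROWS is JSON, a list of rows, each an object of numbers: "tx", "ty", "tz": the shift along the world's x, y, z in mm; "roll": the turn about the world's z in rad; "hand": the opening, from 0 (shut) to 1 (fully open). In form: [{"tx": .., "ty": .., "tz": .., "roll": .., "hand": ..}, ...]. A call has 1 to 12 rows; each row shifts and turns the pose as measured when the row begins; what a row does not reach is not made up. A row lasts 1/10 s, in which the tool goes at most 50 mm and 8.59 degrees, less where a joint would pass 70% of its speed; a pose out of reach is approached as far as the arm can. A call with a gripper value outside its range is refused whole. The fingers move at their own pace and stop on an object; the grip force is fixed at half the most. Time passes only in rows, so rows that do not move let the fingers close. It gives the time, the measured TCP pose, the force and the opening at its end, in the units of the state.
- readout.state(): the state, without advancing time (a new reading comes with each control period).
- vision.capture(name): name is "scene" or "side" or "wrist"; returns the picture (400x640x3 uint8, red, green, blue); there is no depth.
- vision.camera_model(name): a dict with "fovy" (degrees; the focal length in pixels is half the picture's height over the tangent of half this angle, whatever the lens; pixels are square), "cx", "cy" (the principal point, pixels), "R" (3x3) and "t" (3): a world point X has camera coordinates R X + t. Camera axes: x right, y down, z forward; pixel columns grow to the right and rows downward; lengths in m; the calibration is good to about 2 mm. A picture is of the moment at which its call begins: read the wrist's pose just before it. camera_model takes no time and is no camera call; for the wrist camera it gives the pose at the moment of the call.
- arm.close_job(): hands the job in, once; it reports no verdict.
The state is a dict: "time_s": time; "joint_positions": joint angles; "dq": joint speeds; "joint_efforts": joint torques, N m; "position": TCP position; "tcp_rot": TCP orientation; "force": force on the tool from outside, world axes, zero at the start; "torque": the same for the moment, N m; "opening": finger opening in m.
Only numpy, scipy, OpenCV 4.12 (cv2) and the standard library are available. Lean on these libraries where they do the work, as an engineer would, in place of code of your own. Each camera call takes 0.05 s, during which the arm holds its last target. There are 200 camera calls.

## Task

Lay the long square tube in the two raised channel rests of the feed fixture, fully down, with its tail end close in front of the feed rod's nose (a gap of up to about 20 mm), and let go of it. Then grip the black index knob and turn it clockwise (seen from above), counting clicks, to the third stop so that the rod pushes the tube forward; do not run on to the fourth. The knob springs back if released, so finish while still gripping it at the third stop, and leave the other things on the bench alone.

Things in the scene. Friction and masses are not known exactly. Their poses are not given: they have to be found in the camera images.
- tube_mid (a point): centre of the loose square steel tube: 160 long (its x axis), 30 x 30 section, about 0.25 kg, both ends alike; it starts lying flat on the bench
- fixture: the fixed feed fixture: origin at the underside of the middle of its aluminium base plate (300 x 90 x 10); x is the feed direction, z up. From the -x end: grey housing (80 x 80, top at z = 115, centred at x = -105) with the index knob on top; feed rod; two channel rests. A seated tube has its centre at y = 0, z = 85; laid with a 10 mm gap to the feed nose its centre is at x = 55
- rest_mid (a point): midway between the two narrow steel channel rests, at floor height (fixture x = 70, z = 70; same axes as the fixture). Each rest is 20 long in x, 50 wide, centred 45 either side of this point, leaving a free gap of 70 for fingers. The channel is 34 wide and runs along x; its walls stand 10 above the floor, with lips flaring outwards to 18
- feed_nose (a point): centre of the end face (24 x 24) of the steel feed rod that pushes the tube towards the fixture's +x; at x = -35, z = 85 in the fixture's frame with the knob home; each click moves it 10 mm on
- knob_grip (a point): on the vertical axis of the black index knob, at the height to grip it: the middle of a bar 50 long (the point's x axis, white line at the +x end), 14 thick (y), from 16 below to 13 above this point; below the bar is a round skirt 52 in diameter, 8 high. With the knob home the bar lies along the fixture's x axis
- index_knob (a joint): turn of the knob in rad: 0 = home at a hard stop, grows clockwise seen from above. Stops felt as clicks every 0.393 (22.5 degrees), marked by lines on the housing: the third at 1.178, the last (fifth) at 1.96. A return spring of 0.11 N m (home) to 0.15 N m (third stop), with a click ripple of +-0.08 N m on it, turns it back home if let go. At the third stop a pushed tube has its centre at fixture x = 75
- pipe_stub: bystander, leave alone: short round steel pipe standing on end, 42 diameter, 70 tall; origin at its underside
- offcut: bystander, leave alone: short square-tube offcut, 60 x 30 x 30, lying flat; origin at its underside
- angle_piece: bystander, leave alone: piece of steel angle, 80 long, 40 x 40 legs; origin at its underside
- spray_can: bystander, leave alone: plain metal spray can, 60 diameter, 170 tall; origin at its underside
- wrench: bystander, leave alone: open-ended wrench, 180 long, lying flat; origin at its underside
- screwdriver: bystander, leave alone: screwdriver with black handle, 200 long, lying flat; origin at its underside
- weld_square: bystander, leave alone: bare steel L-shaped welding magnet, 90 x 90 legs, 22 high; origin at its underside
Things that resemble listed ones, but are neither listed nor needed, are in the scene too. Leave any brown, green or red look-alike of the part that bears tube_mid alone.

How it is judged:
By the outcome, as a careful person would: the job done as asked, in the order asked, and still so for the second after the job is handed in, while the arm keeps its last pose, push and grip.
It also fails if it takes over 64 s, if anything falls off the work surface, if the arm or the gripper's body presses on something with over 40 N, if the wrist force passes 120 N, or if a joint passes its speed limit or range.

## Working session

There is one attempt and no reset: what is moved stays moved. The work goes in short steps, Python scripts to look and compute and a shell command to move; the robot and the scene stay as the last step left them, time stands still between calls to the robot, and variables do not carry over. Pictures are saved under pics/ and viewed, about 8 in all and at most 12, crops included, and the job is handed in when it is done.

```bash
mkdir -p pics; python3 - <<'E'
from workcell import readout, vision
import cv2,numpy as np
np.set_printoptions(precision=4,suppress=True)
for n in ["scene","side"]:
    im=vision.capture(n); cv2.imwrite(f"pics/{n}0.png",im[:,:,::-1])
    m=vision.camera_model(n); print(n,m)
s=readout.state(); print(s["time_s"],s["tcp_rot"],s["opening"],s["force"])
print(vision.camera_model("wrist"))
E
```

```text
scene {'fovy': 55.67545932703084, 'cx': 319.51715921417605, 'cy': 200.32210128432985, 'R': array([[-0.5915,  0.8063, -0.0098],
       [ 0.6605,  0.4775, -0.5794],
       [-0.4625, -0.3492, -0.815 ]]), 't': array([ 0.3216, -0.3071,  1.3396])}
side {'fovy': 55.83452094639356, 'cx': 314.68255756908707, 'cy': 197.6415230478299, 'R': array([[ 0.9794, -0.2018,  0.0002],
       [-0.1258, -0.6116, -0.7811],
       [ 0.1577,  0.765 , -0.6244]]), 't': array([-0.5527,  0.1734,  1.196 ])}
0.1 [[ 1.     -0.0013 -0.    ]
 [ 0.     -0.0001  1.    ]
 [-0.0013 -1.     -0.0001]] 0.08531587720451558 [-0.6262 -0.407  -0.0058]
{'fovy': 58.70625263728408, 'cx': 328.0097027580507, 'cy': 197.7145582549914, 'R': array([[ 1.    ,  0.0001, -0.0008],
       [ 0.0003, -0.9497,  0.3132],
       [-0.0007, -0.3132, -0.9497]]), 't': array([-0.6246, -0.0402,  0.3803])}
```

View pics/scene0.png

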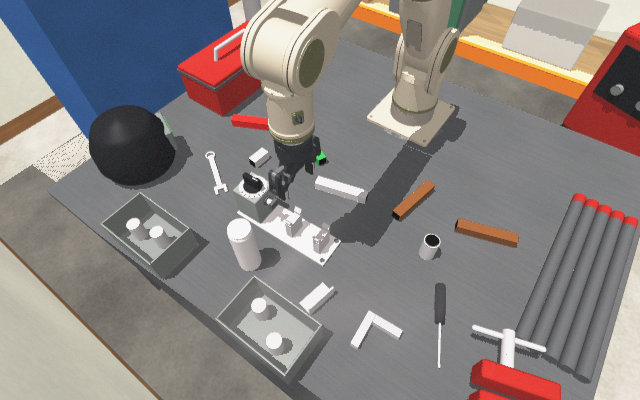

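View pics/side0.png

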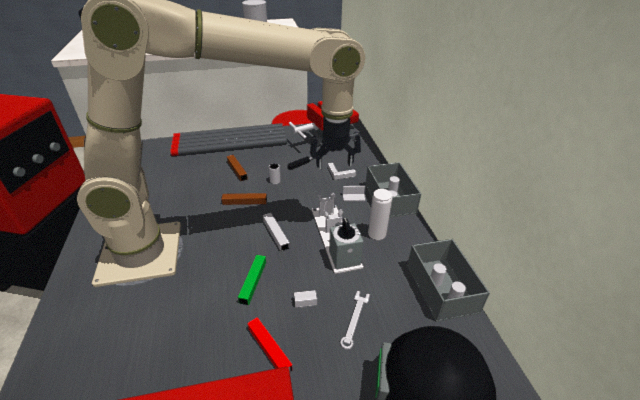

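The scene view shows the white tube at about (341,190), the fixture from its knob (253,184) to its end (330,250), and the spray can at (243,245). In the side view the tube is at (276,231) and the knob at (346,230). I'll enlarge both for detail.

```bash
python3 - <<'E'
import cv2,numpy as np
a=cv2.imread("pics/scene0.png")[140:270,225:375]; b=cv2.imread("pics/side0.png")[185:280,255:405]
cv2.imwrite("pics/crop1.png",np.vstack([cv2.resize(a,None,fx=4,fy=4,interpolation=2)[:, :600][:520]]))
cv2.imwrite("pics/crop2.png",cv2.resize(b,None,fx=5,fy=5,interpolation=2))
E
```

```text
(no output)
```

View pics/crop1.png

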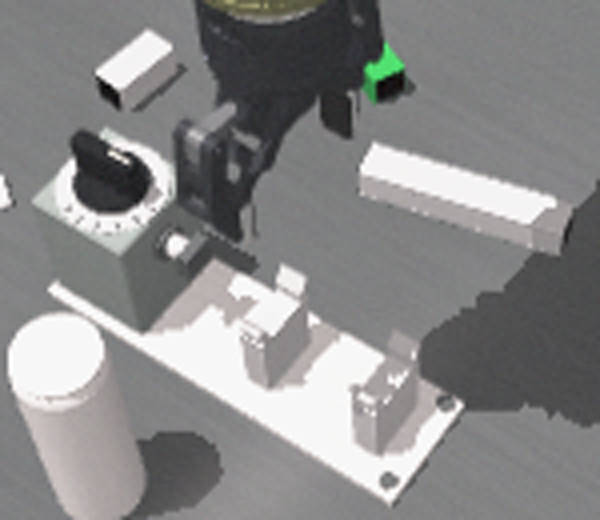

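View pics/crop2.png

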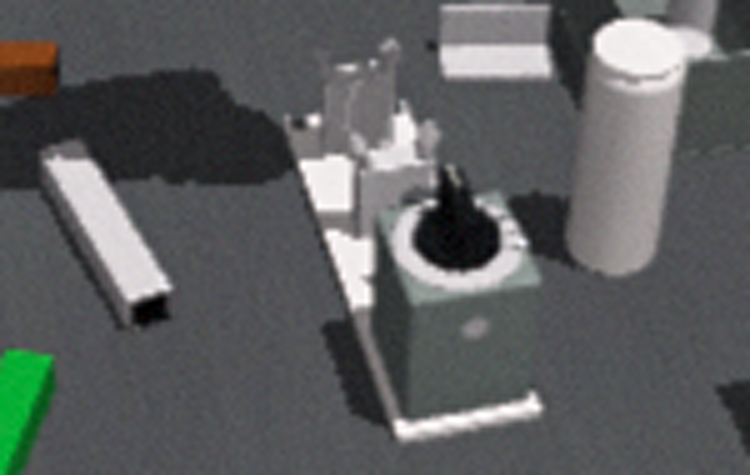

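The crops show the plate's top corners at scene (238,212), (322.5,264), (340.5,241) and side (335,270.6), (363,265), (312.6,208.6). The tube's top corners are at scene (318,176), (315,184), (369,192), (365,196) and side (263,215), (272,214), (281,246), (289,243).

```bash
cat > h.py <<'E'
import numpy as np
from workcell import readout,vision
np.set_printoptions(precision=4,suppress=True)
def onplane(m,px,z):
    f=200/np.tan(np.radians(m["fovy"])/2); R=np.array(m["R"]);t=np.array(m["t"])
    C=-R.T@t
    P=np.atleast_2d(np.array(px,float)); d=np.c_[(P[:,0]-m["cx"])/f,(P[:,1]-m["cy"])/f,np.ones(len(P))]@R
    return C+d*((z-C[2])/d[:,2])[:,None]
def proj(m,X):
    f=200/np.tan(np.radians(m["fovy"])/2); c=np.atleast_2d(X)@np.array(m["R"]).T+m["t"]
    return np.c_[c[:,0]/c[:,2]*f+m["cx"],c[:,1]/c[:,2]*f+m["cy"]]
E
python3 - <<'E'
from h import *
S=vision.camera_model("scene");D=vision.camera_model("side")
print("plate",onplane(S,[(238,212),(322.5,264),(340.5,241)],.01),onplane(D,[(335,270.6),(363,265),(312.6,208.6)],.01))
print("knobtopskirt-ish housing top corners",onplane(D,[(338,245.5),(363,240.5),(330,226.5)],.115),onplane(S,[(233.5,190),(255,201.5),(270,190)],.115))
print("tube",onplane(S,[(318.2,176.2),(315,183.7),(368.7,192),(365,196)],.03),onplane(D,[(263.4,215.4),(272,214),(281,245.6),(289,242.6)],.03))
E
```

```text
plate [[ 0.6689 -0.1996  0.01  ]
 [ 0.6587  0.0941  0.01  ]
 [ 0.5742  0.0934  0.01  ]] [[ 0.5839 -0.2049  0.01  ]
 [ 0.6722 -0.2008  0.01  ]
 [ 0.5749  0.0885  0.01  ]]
knobtopskirt-ish housing top corners [[ 0.5891 -0.2044  0.115 ]
 [ 0.6638 -0.1996  0.115 ]
 [ 0.5852 -0.1239  0.115 ]] [[ 0.6643 -0.1937  0.115 ]
 [ 0.6587 -0.1222  0.115 ]
 [ 0.6074 -0.1149  0.115 ]]
tube [[ 0.4397 -0.0809  0.03  ]
 [ 0.4683 -0.0716  0.03  ]
 [ 0.4013  0.0736  0.03  ]
 [ 0.4198  0.0726  0.03  ]] [[ 0.3987  0.0641  0.03  ]
 [ 0.4283  0.0654  0.03  ]
 [ 0.4385 -0.0896  0.03  ]
 [ 0.4649 -0.0818  0.03  ]]
```

```bash
python3 -m inch '[{"tx":-45,"ty":0,"tz":0,"roll":0.12,"hand":1},{"tx":-45,"ty":0,"tz":0,"roll":0.13,"hand":1},{"tx":-45,"ty":0,"tz":-10,"roll":0,"hand":1},{"tx":-45,"ty":5,"tz":-10,"roll":0,"hand":1},{"tx":0,"ty":0,"tz":0,"roll":0,"hand":1},{"tx":0,"ty":0,"tz":0,"roll":0,"hand":1}]'
python3 - <<'E'
from h import *
import cv2
s=readout.state();m=vision.camera_model("wrist");im=vision.capture("wrist")
cv2.imwrite("pics/w1.png",im[:,:,::-1]); np.save("w1.npy",m,allow_pickle=True)
print(s["time_s"],s["position"],s["tcp_rot"])
hsv=cv2.cvtColor(im,cv2.COLOR_RGB2HSV)
mk=((hsv[...,2]>190)&(hsv[...,1]<40)).astype(np.uint8)
for c in cv2.findContours(mk,0,2)[0]:
    if cv2.contourArea(c)>800:
        r=cv2.minAreaRect(c);print(cv2.contourArea(c),r);b=cv2.boxPoints(r)
        print(onplane(m,b,.03))
E
```

```text
time_s: 0.7
position: [0.4352, 0.0046, 0.203]
tcp_rot: [[0.966, -0.011, -0.257], [0.257, -0.002, 0.966], [-0.012, -1.0, 0.001]]
force: [1.1, -0.5, 0.2]
opening: 0.0851
0.7 [0.4352 0.0046 0.203 ] [[ 0.9662 -0.0114 -0.2574]
 [ 0.2574 -0.0022  0.9663]
 [-0.0116 -0.9999  0.0008]]
2356.5 ((486.2528991699219, 279.03399658203125), (97.3876724243164, 60.45466232299805), 23.772348403930664)
[[ 0.5637 -0.0835  0.03  ]
 [ 0.5652 -0.0198  0.03  ]
 [ 0.6659 -0.0364  0.03  ]
 [ 0.6702 -0.1035  0.03  ]]
5660.0 ((522.5137329101562, 199.13015747070312), (106.62449645996094, 96.0907974243164), 20.556045532226562)
[[ 0.5645 -0.0131  0.03  ]
 [ 0.5618  0.0747  0.03  ]
 [ 0.6621  0.0666  0.03  ]
 [ 0.6738 -0.0249  0.03  ]]
3997.5 ((322.0, 188.5), (137.0, 32.0), 90.0)
[[ 0.4027  0.0459  0.03  ]
 [ 0.4296  0.0531  0.03  ]
 [ 0.465  -0.0751  0.03  ]
 [ 0.4344 -0.0834  0.03  ]]
1160.5 ((537.550048828125, 137.85000610351562), (92.02227783203125, 29.09295082092285), 18.434947967529297)
[[0.5623 0.0733 0.03  ]
 [0.5606 0.0973 0.03  ]
 [0.6443 0.0939 0.03  ]
 [0.6482 0.0693 0.03  ]]
```

View pics/w1.png

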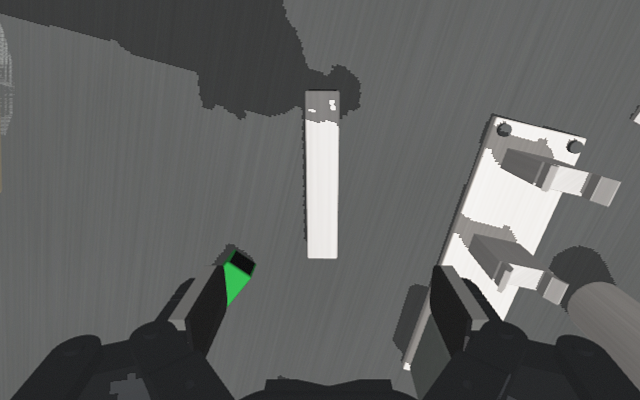

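The wrist view shows the tube with top-face corners near (305,91), (340,92), (337,258), (307,258). The plate's +x end corners are at about (492,114) and (586,138), and the rests are at about (580,180) and (530,275).

```bash
python3 - <<'E'
from h import *
m=np.load("w1.npy",allow_pickle=True).item()
t=onplane(m,[(305,91),(340,92),(337.5,258),(307,258)],.03);print(t,t.mean(0)); d=(t[0]+t[1]-t[2]-t[3])/2;print(np.linalg.norm(d),np.degrees(np.arctan2(d[1],d[0])))
p=onplane(m,[(492,114),(586,138),(404,367)],.01);print(p);e=p[0]-p[2];print(np.linalg.norm(e),np.degrees(np.arctan2(e[1],e[0])))
f=np.array([np.cos(np.radians(92)),np.sin(np.radians(92)),0]);print("centre from +x end",(p[0]+p[1])/2-.15*f)
E
```

```text
[[ 0.396   0.0692  0.03  ]
 [ 0.425   0.0761  0.03  ]
 [ 0.4648 -0.0763  0.03  ]
 [ 0.4357 -0.0842  0.03  ]] [ 0.4304 -0.0038  0.03  ]
0.15801965396149106 104.54753286120857
[[ 0.5656  0.093   0.01  ]
 [ 0.6587  0.0952  0.01  ]
 [ 0.5812 -0.2035  0.01  ]]
0.29691537828694264 93.01127497324259
centre from +x end [ 0.6174 -0.0558  0.01  ]
```

```bash
python3 -m inch '[{"tx":-8,"ty":3,"tz":-45,"roll":0,"hand":1},{"tx":0,"ty":0,"tz":-45,"roll":0,"hand":1},{"tx":0,"ty":0,"tz":-45,"roll":0,"hand":1},{"tx":0,"ty":0,"tz":-30,"roll":0,"hand":1},{"tx":0,"ty":0,"tz":0,"roll":0,"hand":1}]'
```

```text
time_s: 1.25
position: [0.4342, 0.0084, 0.0356]
tcp_rot: [[0.966, -0.003, -0.257], [0.257, -0.0, 0.966], [-0.003, -1.0, 0.001]]
force: [0.1, 0.4, 0.8]
opening: 0.0852
```

```bash
python3 -m inch '[{"tx":-7,"ty":0,"tz":-10,"roll":0,"hand":1},{"tx":0,"ty":0,"tz":-12,"roll":0,"hand":1},{"tx":0,"ty":0,"tz":-6,"roll":0,"hand":1},{"tx":0,"ty":0,"tz":0,"roll":0,"hand":1}]'
```

```text
time_s: 1.65
position: [0.4309, 0.0087, 0.0091]
tcp_rot: [[0.967, 0.002, -0.256], [0.256, 0.0, 0.967], [0.002, -1.0, -0.0]]
force: [0.4, -0.1, 0.6]
opening: 0.0852
```

```bash
python3 -m inch '[{"tx":-4,"ty":0,"tz":-2,"roll":0,"hand":1},{"tx":0,"ty":0,"tz":0,"roll":0,"hand":0},{"tx":0,"ty":0,"tz":0,"roll":0,"hand":0},{"tx":0,"ty":0,"tz":0,"roll":0,"hand":0},{"tx":0,"ty":0,"tz":0,"roll":0,"hand":0},{"tx":0,"ty":0,"tz":0,"roll":0,"hand":0},{"tx":0,"ty":0,"tz":0,"roll":0,"hand":0}]'
```

```text
time_s: 2.35
position: [0.4282, 0.0087, 0.0092]
tcp_rot: [[0.967, 0.006, -0.256], [0.256, 0.0, 0.967], [0.005, -1.0, -0.001]]
force: [-1.3, -0.7, -1.5]
opening: 0.0289
```

```bash
python3 -m inch '[{"tx":0,"ty":0,"tz":40,"roll":0,"hand":0},{"tx":0,"ty":0,"tz":45,"roll":0,"hand":0},{"tx":0,"ty":0,"tz":45,"roll":0,"hand":0},{"tx":40,"ty":0,"tz":30,"roll":-0.11,"hand":0},{"tx":48,"ty":0,"tz":0,"roll":-0.11,"hand":0},{"tx":48,"ty":4,"tz":0,"roll":0,"hand":0},{"tx":40,"ty":0,"tz":0,"roll":0,"hand":0},{"tx":0,"ty":0,"tz":0,"roll":0,"hand":0},{"tx":0,"ty":0,"tz":0,"roll":0,"hand":0}]'
python3 - <<'E'
from h import *
import cv2
s=readout.state();m=vision.camera_model("wrist");im=vision.capture("wrist")
cv2.imwrite("pics/w2.png",im[:,:,::-1]); np.save("w2.npy",m,allow_pickle=True)
print(s["time_s"],s["position"],s["tcp_rot"],s["opening"])
E
```

```text
time_s: 3.25
position: [0.604, 0.0121, 0.1719]
tcp_rot: [[1.0, -0.002, -0.029], [0.029, 0.002, 1.0], [-0.002, -1.0, 0.002]]
force: [0.0, 0.3, -3.2]
opening: 0.0289
3.25 [0.604  0.0121 0.1719] [[ 0.9996 -0.0021 -0.0294]
 [ 0.0294  0.0018  0.9996]
 [-0.002  -1.      0.0019]] 0.028928433917115692
```

View pics/w2.png

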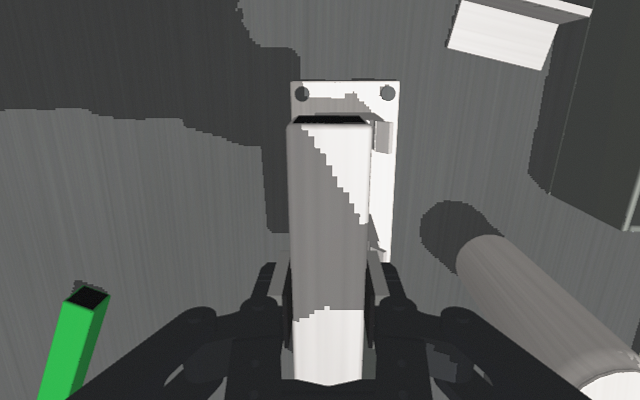

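The tube is held square in the jaws. Its front top edge runs from (287,125) to (370,125), and the plate's +x end top corners are at (291,81) and (399,81). The plate's right edge runs down to about (388,262).

```bash
python3 - <<'E'
from h import *
m=np.load("w2.npy",allow_pickle=True).item()
p=onplane(m,[(291,81),(399,81),(388,262)],.01);print(p);e=p[1]-p[2];a=np.arctan2(e[1],e[0]);w=p[1]-p[0];print(np.degrees(a),np.degrees(np.arctan2(w[1],w[0])))
t=onplane(m,[(287,125),(370,125)],.1719-.009+.03);print("tube",t,t.mean(0))
for yaw in (91.7,92.5):
  a=np.radians(yaw);f=np.array([np.cos(a),np.sin(a),0]);c=(p[0]+p[1])/2
  print("fixture",c-.15*f,"tube mid x=55 ->",c-.095*f)
  b=(t.mean(0)-c)[:2];print("tube end rel: along",b@f[:2],"lat",b@np.array([-f[1],f[0]]))
S=vision.camera_model("side");print(readout.state()["position"])
E
```

```text
[[ 0.5714  0.092   0.01  ]
 [ 0.6593  0.0946  0.01  ]
 [ 0.6638 -0.0701  0.01  ]]
91.58686405539979 1.690253129167062
tube [[0.5884 0.0783 0.1929]
 [0.6164 0.0792 0.1929]] [0.6024 0.0787 0.1929]
fixture [ 0.6198 -0.0566  0.01  ] tube mid x=55 -> [ 0.6182 -0.0016  0.01  ]
tube end rel: along -0.014207799203841503 lat 0.013394087136345491
fixture [ 0.6219 -0.0565  0.01  ] tube mid x=55 -> [ 0.6195 -0.0016  0.01  ]
tube end rel: along -0.014019403624462624 lat 0.013591153389138808
[0.6037 0.012  0.1717]
```

```bash
python3 -m inch '[{"tx":14,"ty":0,"tz":0,"roll":0,"hand":0},{"tx":0,"ty":0,"tz":-30,"roll":0,"hand":0},{"tx":0,"ty":0,"tz":-28,"roll":0,"hand":0},{"tx":0,"ty":0,"tz":0,"roll":0,"hand":0},{"tx":0,"ty":0,"tz":0,"roll":0,"hand":0}]'
python3 - <<'E'
from h import *
import cv2
s=readout.state();m=vision.camera_model("wrist");im=vision.capture("wrist")
cv2.imwrite("pics/w3.png",im[:,:,::-1]); np.save("w3.npy",m,allow_pickle=True)
print(s["time_s"],s["position"],s["force"])
E
```

```text
time_s: 3.8
position: [0.6142, 0.0117, 0.114]
tcp_rot: [[1.0, -0.002, -0.03], [0.03, 0.001, 1.0], [-0.002, -1.0, 0.001]]
force: [0.0, -0.1, -1.3]
opening: 0.0288
3.8 [0.6142 0.0117 0.114 ] [ 0.0009 -0.1363 -1.2988]
```

View pics/w3.png

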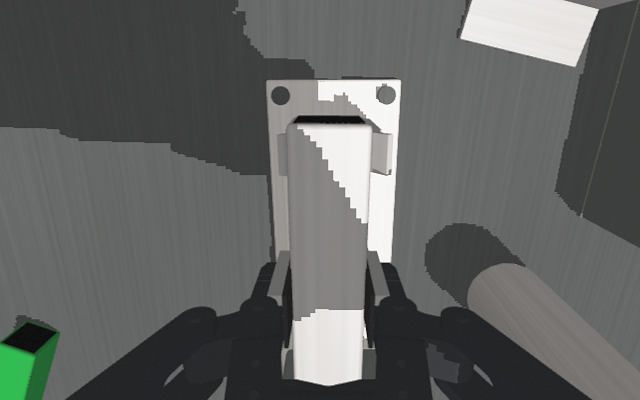

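Both lips of the front rest now show beside the tube, with outer edges at about (277,135) and (393,133). The plate's end corners are at (266,80) and (401,80), and the tube's front top edge runs from (287,125) to (370,125).

```bash
python3 - <<'E'
from h import *
m=np.load("w3.npy",allow_pickle=True).item()
a=np.radians(91.65);f=np.array([np.cos(a),np.sin(a)]);n=np.array([-f[1],f[0]])
for nm,px,z in [("plate",[(266,80),(401,80)],.01),("lips",[(277,135),(393,133)],.088),("tube",[(287,125),(370,125)],.135)]:
    p=onplane(m,px,z);print(nm,p[:,:2],"along",p[:,:2]@f,"lat",p[:,:2]@n,(p[:,:2]@n).mean())
E
```

```text
plate [[0.5709 0.0918]
 [0.6598 0.0945]] along [0.0754 0.0755] lat [-0.5733 -0.6622] -0.6177595495133748
lips [[0.5885 0.0675]
 [0.6432 0.0701]] along [0.0505 0.0515] lat [-0.5902 -0.6449] -0.6175856615107329
tube [[0.5985 0.0779]
 [0.6266 0.0787]] along [0.0606 0.0607] lat [-0.6005 -0.6286] -0.6145573992536237
```

```bash
python3 -m inch '[{"tx":3.5,"ty":0,"tz":0,"roll":0,"hand":0},{"tx":0,"ty":0,"tz":-12,"roll":0,"hand":0},{"tx":0,"ty":0,"tz":-6,"roll":0,"hand":0},{"tx":0,"ty":0,"tz":0,"roll":0,"hand":0}]'
```

```text
time_s: 4.25
position: [0.6194, 0.0117, 0.0986]
tcp_rot: [[1.0, 0.003, -0.03], [0.03, 0.002, 1.0], [0.003, -1.0, 0.001]]
force: [-0.2, 0.1, -3.7]
opening: 0.0289
```

```bash
python3 -m inch '[{"tx":-2,"ty":0,"tz":0,"roll":0,"hand":0},{"tx":0,"ty":0,"tz":-6,"roll":0,"hand":0},{"tx":0,"ty":0,"tz":-6,"roll":0,"hand":0},{"tx":0,"ty":0,"tz":0,"roll":0,"hand":0}]'; python3 -m inch '[{"tx":0,"ty":0,"tz":-4,"roll":0,"hand":0},{"tx":0,"ty":0,"tz":-2,"roll":0,"hand":0},{"tx":0,"ty":0,"tz":0,"roll":0,"hand":0}]'
```

```text
time_s: 4.65
position: [0.6171, 0.0117, 0.0856]
tcp_rot: [[1.0, 0.003, -0.03], [0.03, 0.002, 1.0], [0.003, -1.0, 0.001]]
force: [-0.6, -0.7, -2.9]
opening: 0.0286
time_s: 4.95
position: [0.6172, 0.0118, 0.0794]
tcp_rot: [[1.0, 0.003, -0.03], [0.03, 0.002, 1.0], [0.003, -1.0, 0.001]]
force: [-0.9, -1.0, 0.9]
opening: 0.029
```

```bash
python3 -m inch '[{"tx":0,"ty":0,"tz":-1.5,"roll":0,"hand":0},{"tx":0,"ty":0,"tz":0,"roll":0,"hand":0}]'; python3 -m inch '[{"tx":0,"ty":0,"tz":0,"roll":0,"hand":0.7},{"tx":0,"ty":0,"tz":0,"roll":0,"hand":0.7},{"tx":0,"ty":0,"tz":0,"roll":0,"hand":0.7},{"tx":0,"ty":0,"tz":0,"roll":0,"hand":0.7},{"tx":0,"ty":0,"tz":0,"roll":0,"hand":0.7}]'
```

```text
time_s: 5.15
position: [0.6174, 0.0118, 0.0798]
tcp_rot: [[1.0, 0.003, -0.029], [0.029, 0.001, 1.0], [0.003, -1.0, 0.001]]
force: [1.1, 0.3, -3.1]
opening: 0.0289
time_s: 5.65
position: [0.6189, 0.0119, 0.0809]
tcp_rot: [[1.0, 0.007, -0.029], [0.029, 0.002, 1.0], [0.007, -1.0, 0.002]]
force: [-0.4, -0.5, 0.8]
opening: 0.0596
```

```bash
python3 -m inch '[{"tx":-1,"ty":0,"tz":35,"roll":0,"hand":0.7},{"tx":0,"ty":0,"tz":45,"roll":0,"hand":0.7},{"tx":0,"ty":0,"tz":45,"roll":0,"hand":0.7},{"tx":0,"ty":-40,"tz":20,"roll":0,"hand":0.7},{"tx":2,"ty":-45,"tz":0,"roll":0,"hand":0.7},{"tx":2,"ty":-45,"tz":0,"roll":0,"hand":0.7},{"tx":0,"ty":-40,"tz":0,"roll":0,"hand":0.7},{"tx":0,"ty":0,"tz":0,"roll":0,"hand":0.7},{"tx":0,"ty":0,"tz":0,"roll":0,"hand":0.7}]'
python3 - <<'E'
from h import *
import cv2
s=readout.state();m=vision.camera_model("wrist");im=vision.capture("wrist")
cv2.imwrite("pics/w4.png",im[:,:,::-1]); np.save("w4.npy",m,allow_pickle=True)
print(s["time_s"],s["position"],s["force"])
print(proj(m,[[.6227,-.1616,.152],[.6227,-.1616,.12]]))
E
```

```text
time_s: 6.55
position: [0.6193, -0.1627, 0.2323]
tcp_rot: [[0.999, 0.008, -0.034], [0.034, 0.001, 0.999], [0.008, -1.0, 0.001]]
force: [0.2, 1.2, 0.0]
opening: 0.0598
6.55 [ 0.6193 -0.1627  0.2323] [0.2313 1.1919 0.0359]
[[331.888  207.1307]
 [331.0979 192.7483]]
```

View pics/w4.png

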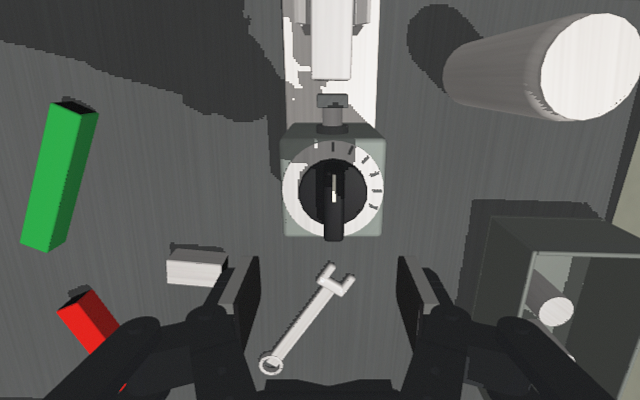

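The tube lies in both rests with its rear end edge at row 79, just ahead of the nose (edge at about row 95). The knob bar runs down column 334, its near top end is at row 240, and the skirt is centred at about (333,191).

```bash
python3 - <<'E'
from h import *
m=np.load("w4.npy",allow_pickle=True).item()
print("bar -x end",onplane(m,[(326,240),(343,240),(334,240)],.152))
print("skirt L,R",onplane(m,[(299,190),(367,190),(333,158),(333,226)],.123))
print("housing top corners",onplane(m,[(284,236),(382,236),(386,139),(280,139)],.115))
print("gap",onplane(m,[(332,79)],.1),onplane(m,[(332,95)],.097))
print("model knob",proj(m,[[.6227,-.1616,.123]]))
E
```

```text
bar -x end [[ 0.6196 -0.1857  0.152 ]
 [ 0.6312 -0.1853  0.152 ]
 [ 0.6251 -0.1855  0.152 ]]
skirt L,R [[ 0.5988 -0.1593  0.123 ]
 [ 0.6491 -0.1577  0.123 ]
 [ 0.623  -0.1344  0.123 ]
 [ 0.6251 -0.1873  0.123 ]]
housing top corners [[ 0.5866 -0.2005  0.115 ]
 [ 0.6648 -0.1981  0.115 ]
 [ 0.6614 -0.1208  0.115 ]
 [ 0.5841 -0.1233  0.115 ]]
gap [[ 0.6207 -0.0805  0.1   ]] [[ 0.6212 -0.0918  0.097 ]]
model knob [[331.1643 193.9562]]
```

```bash
python3 -m inch '[{"tx":4,"ty":2,"tz":-30,"roll":0,"hand":0.6},{"tx":0,"ty":0,"tz":-35,"roll":0,"hand":0.6},{"tx":0,"ty":0,"tz":-25,"roll":0,"hand":0.6},{"tx":0,"ty":0,"tz":0,"roll":0,"hand":0.6},{"tx":0,"ty":0,"tz":0,"roll":0,"hand":0.6}]'
```

```text
time_s: 7.1
position: [0.6247, -0.1543, 0.1414]
tcp_rot: [[0.999, 0.01, -0.041], [0.041, 0.002, 0.999], [0.011, -1.0, 0.001]]
force: [0.4, -0.9, 0.9]
opening: 0.0515
```

```bash
python3 -m inch '[{"tx":0,"ty":-6,"tz":0,"roll":-0.01,"hand":0.6},{"tx":0,"ty":0,"tz":-7,"roll":0,"hand":0.6},{"tx":0,"ty":0,"tz":-6,"roll":0,"hand":0.6},{"tx":0,"ty":0,"tz":0,"roll":0,"hand":0.6}]'
```

```text
time_s: 7.5
position: [0.6269, -0.1602, 0.1319]
tcp_rot: [[0.999, 0.016, -0.032], [0.032, 0.001, 0.999], [0.016, -1.0, 0.0]]
force: [0.2, -0.8, -0.2]
opening: 0.0511
```

```bash
python3 -m inch '[{"tx":-3,"ty":0,"tz":-4,"roll":0,"hand":0.6},{"tx":0,"ty":0,"tz":0,"roll":0,"hand":0.4},{"tx":0,"ty":0,"tz":0,"roll":0,"hand":0.3},{"tx":0,"ty":0,"tz":0,"roll":0,"hand":0.3}]'
```

```text
time_s: 7.9
position: [0.6237, -0.1603, 0.1281]
tcp_rot: [[0.999, 0.017, -0.031], [0.031, 0.001, 1.0], [0.017, -1.0, 0.0]]
force: [-0.3, 0.1, 0.6]
opening: 0.0255
```

```bash
python3 -m inch '[{"tx":0,"ty":0,"tz":0,"roll":0,"hand":0},{"tx":0,"ty":0,"tz":0,"roll":0,"hand":0},{"tx":0,"ty":0,"tz":0,"roll":0,"hand":0},{"tx":0,"ty":0,"tz":0,"roll":0,"hand":0}]'; python3 -c "
from h import *
s=readout.state();print(s['torque'],s['joint_positions'])"
```

```text
time_s: 8.3
position: [0.6237, -0.1603, 0.1284]
tcp_rot: [[0.999, 0.017, -0.032], [0.032, 0.001, 0.999], [0.017, -1.0, -0.0]]
force: [-0.3, -0.9, 0.8]
opening: 0.0129
[-0.0321  0.2934  0.0658] [ 0.2013  0.4306 -0.0243  1.5476  0.0073  1.147   0.2081]
```

```bash
python3 -m inch '[{"tx":0,"ty":0,"tz":0,"roll":-0.1,"hand":0},{"tx":0,"ty":0,"tz":0,"roll":-0.1,"hand":0},{"tx":0,"ty":0,"tz":0,"roll":-0.1,"hand":0},{"tx":0,"ty":0,"tz":0,"roll":-0.1,"hand":0},{"tx":0,"ty":0,"tz":0,"roll":0,"hand":0}]'; python3 -c "
from h import *
s=readout.state();R=s['tcp_rot'];print(s['torque'],np.degrees(np.arctan2(R[1][0],R[0][0])))"
```

```text
time_s: 8.8
position: [0.6243, -0.1605, 0.1284]
tcp_rot: [[0.928, 0.017, 0.373], [-0.373, -0.007, 0.928], [0.018, -1.0, -0.0]]
force: [0.2, -0.5, 0.2]
opening: 0.0134
[0.0366 0.3807 0.1326] -21.901153205824013
```

```bash
python3 -m inch '[{"tx":0,"ty":0,"tz":0,"roll":-0.1,"hand":0},{"tx":0,"ty":0,"tz":0,"roll":-0.1,"hand":0},{"tx":0,"ty":0,"tz":0,"roll":-0.1,"hand":0},{"tx":0,"ty":0,"tz":0,"roll":-0.1,"hand":0},{"tx":0,"ty":0,"tz":0,"roll":0,"hand":0}]'; python3 -c "
from h import *
s=readout.state();R=s['tcp_rot'];print(s['torque'],np.degrees(np.arctan2(R[1][0],R[0][0])))"
```

```text
time_s: 9.3
position: [0.6247, -0.1608, 0.1285]
tcp_rot: [[0.71, 0.014, 0.704], [-0.704, -0.013, 0.711], [0.019, -1.0, 0.0]]
force: [-0.4, -1.2, 0.5]
opening: 0.013
[0.1354 0.2577 0.1403] -44.722719157574296
```

```bash
python3 -m inch '[{"tx":0,"ty":0,"tz":0,"roll":-0.1,"hand":0},{"tx":0,"ty":0,"tz":0,"roll":-0.1,"hand":0},{"tx":0,"ty":0,"tz":0,"roll":-0.1,"hand":0},{"tx":0,"ty":0,"tz":0,"roll":0,"hand":0}]'; python3 -c "
from h import *
s=readout.state();R=s['tcp_rot'];print(s['torque'],np.degrees(np.arctan2(R[1][0],R[0][0])))"
```

```text
time_s: 9.7
position: [0.6249, -0.1612, 0.1284]
tcp_rot: [[0.48, 0.01, 0.877], [-0.877, -0.017, 0.48], [0.019, -1.0, 0.0]]
force: [0.3, -0.4, 1.1]
opening: 0.013
[0.1959 0.2094 0.0937] -61.305148431386485
```

```bash
python3 -m inch '[{"tx":0,"ty":0,"tz":0,"roll":-0.04,"hand":0},{"tx":0,"ty":0,"tz":0,"roll":-0.045,"hand":0},{"tx":0,"ty":0,"tz":0,"roll":0,"hand":0},{"tx":0,"ty":0,"tz":0,"roll":0,"hand":0}]'; python3 - <<'E'
from h import *
import cv2
for n in ("wrist","side","scene"):
    cv2.imwrite(f"pics/{n}5.png",vision.capture(n)[:,:,::-1])
s=readout.state();R=s['tcp_rot'];print(s['torque'],np.degrees(np.arctan2(R[1][0],R[0][0])))
m=vision.camera_model("wrist"); np.save("w5.npy",m,allow_pickle=True)
E
```

```text
time_s: 10.1
position: [0.625, -0.1612, 0.1285]
tcp_rot: [[0.423, 0.009, 0.906], [-0.906, -0.017, 0.424], [0.019, -1.0, 0.0]]
force: [1.2, -1.3, -0.8]
opening: 0.013
[0.1893 0.1127 0.1329] -65.09659174014324
```

View pics/wrist5.png

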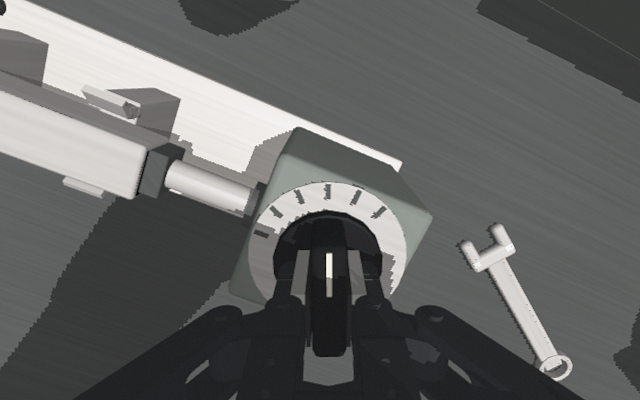

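The bar's white line at (329,275) points at the third mark past home, at (327,191). Marks four and five lie beyond it at (355,196) and (379,212), and the nose touches the tube's rear at about (142,170). I'll add a small trim and then check the seating.

```bash
python3 -m inch '[{"tx":0,"ty":0,"tz":0,"roll":-0.013,"hand":0},{"tx":0,"ty":0,"tz":0,"roll":0,"hand":0},{"tx":0,"ty":0,"tz":0,"roll":0,"hand":0}]'; python3 - <<'E'
from h import *
import cv2
m=np.load("w5.npy",allow_pickle=True).item()
p=onplane(m,[(150,150),(136,198)],.1)[:,:2]
a=np.radians(91.65);f=np.array([np.cos(a),np.sin(a)]);c=np.array([.6197,-.0566])
print("tube tail fixture x (expect -0.005):",(p-c)@f, "lat",(p-c)@np.array([-f[1],f[0]]))
s=readout.state();R=s['tcp_rot'];print(s['torque'],np.degrees(np.arctan2(R[1][0],R[0][0])))
a=vision.capture("scene")[130:270,215:375,::-1];b=vision.capture("side")[170:280,290:416,::-1]
cv2.imwrite("pics/fin.png",np.hstack([cv2.resize(a,(400,350),interpolation=2),cv2.resize(b,(400,350),interpolation=2)]))
E
```

```text
time_s: 10.55
position: [0.625, -0.1613, 0.1285]
tcp_rot: [[0.41, 0.008, 0.912], [-0.912, -0.017, 0.411], [0.019, -1.0, 0.0]]
force: [0.4, -1.2, 0.3]
opening: 0.013
tube tail fixture x (expect -0.005): [-0.0069 -0.0066] lat [-0.0136  0.0129]
[0.2585 0.0831 0.1332] -65.76402954740523
```

View pics/fin.png

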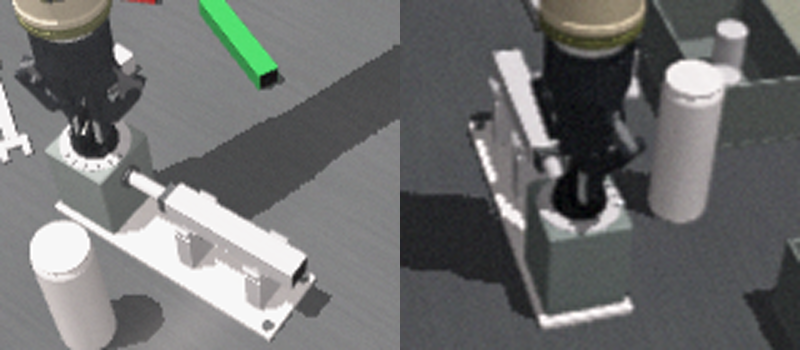

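The tube lies flat in both rests with the nose against its tail, and the can, wrench and other things stand where they were.

```bash
python3 -c "
from workcell import arm
print(arm.close_job())"
```

```text
the job is handed in; nothing more can be done
None
```

The job is done and handed in at about 10.7 s of robot time. The tube is in both rests, and the gripper is still holding the knob at the third stop.

- **Tube:** I laid it in the rests with a measured gap of about 11 mm to the feed nose and let go. It dropped about a millimetre on release. The last pictures show it flat in both channels with the nose against its tail.
- **Knob:** I turned it clockwise and ended about 67.4° from home, against 67.5° for the third stop. I counted the clicks by angle and by the housing lines, because the force readings were too coarse to show each one. Before a last 0.7° trim, the white line pointed at the third mark. The holding torque was about 0.13 N m, which fits the return spring.
- **Small disagreement:** the wrist picture, taken just before that trim, put the tube's tail at fixture x ≈ -7 mm, where -5 mm was expected. That is within the 2 mm camera calibration plus my pixel picking.
- **Bystanders:** the spray can, wrench and green look-alike appear unmoved. I did not check the others separately, but the arm went nowhere near them, and the largest force I read was about 4 N.

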